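# Put the display pieces back on their proper plinths

### The arm

A 7-joint arm with a two-finger parallel gripper is mounted at the origin on a cart in front of the work surface, level with it; the furniture and walls round the work are solid. World frame = base frame: x ahead of the robot, y to its left, z up, the work surface at z = 0. Lengths are in m, angles in rad, forces in N, time in s.
With the tool pointing down it reaches from about 0.4 to 0.85 m from the base axis. Payload 10.4 kg.
Tool frame: the origin (TCP) lies midway between the tips of the shut fingers; the grasp point (between the pads) lies 19 mm behind it; z points along the fingers, y is the line along which they close (so a half turn about z gives the same grasp; the last joint's range is limited). The gripper opens to 87 mm and grips with 3 to 60 N. Pads are 19 mm wide; open, the fingers measure 117 mm over their backs; the gripper's body (75 mm by 190 mm) begins 51 mm behind the grasp point.
Start: joints at [1.323, 0.332, -0.065, 1.46, 0.022, 1.35, -0.088], TCP at [0.139, -0.609, 0.223] pointing down, gripper open.
Joint ranges: [-2.6, 2.6], [-0.5, 2.12], [-1.47, 1.34], [0.16, 2.42], [-1.27, 4.41], [0.06, 2.06], [-2.6, 2.6]. Speed limits (rad/s): [2.22, 2.22, 2.79, 2.79, 3.14, 3.14, 3.14].

### API

Orientations are given as a unit quaternion [x, y, z, w].
In Python, from bench import r gives the robot as it stands.
- The arm moves only by the tool arm_command, never from a script. Its arguments are lists of equal length, an entry for each row: "xyz": the shift along the world's x, y, z in m, a list of three; "rot": the turn, a rotation vector about the world's x, y, z in rad, a list of three. In form: {"xyz": [[tx, ty, tz], ...], "rot": [[ax, ay, az], ...]}. A call has 1 to 20 rows; each row is the pose to reach, as a shift and turn from the pose commanded when the call began; what a row does not reach only later rows make up. A row lasts 1/12 s, in which the tool goes at most 41.7 mm and 7.16 degrees, less where a joint would pass 70% of its speed; a pose out of reach is approached as far as the arm can. A call with a gripper value outside its range is refused whole. "grip" is the opening, from 0 (shut) to 1 (fully open), set as the call begins (left out, the last holds). The fingers move at their own pace and stop on an object; "squeeze" is the grip in N (left out, the last holds). Time passes only in rows, so rows that repeat a pose let the fingers close. It gives the time, the measured TCP pose, the force, the opening and the grip force at its end, in the units of the state.
- r.read_state(): the state, without advancing time (a new reading comes with each control period).
- r.camera(name): name is "side" or "top"; returns the picture (384x512x3 uint8, red, green, blue); there is no depth.
- r.camera_model(name): a dict with "fx", "fy", "cx", "cy" (pixels), "k1" (the pictures are not rectified: a ray, as slopes to the right and down, at radius r is drawn at 1 + k1 r^2 times it, then the intrinsics apply), "T" (4x4, takes a point from camera to world coordinates). Camera axes: x right, y up, looking along -z (the intrinsics and any distortion apply to the point x, -y, -z); pixel columns grow to the right and rows downward; lengths in m; the calibration is good to about 2 mm. A picture is of the moment at which its call begins. camera_model takes no time and is no camera call.
- r.close_job(): hands the job in; it is judged then, once.
Trained networks look in the newest picture that a camera, given by its name, has taken for a name from the list of things; names that differ only in an ending like _2 or _b are one class to them, and where a whole thing is asked for, a point or a joint stands for the part that bears it (a point fixed in the world has none). Each returns a list of dicts, best first, with "conf" (0 to 1); they miss things now and then, are a little off and sometimes report something else, mostly with a low value. They report only what shows in the picture. A call takes as long as a camera call. They do not tell look-alikes from the thing itself.
- r.look_for(label, camera): "at" ([x, y, z] in m, in the coordinates of the camera as it stood for that picture, good to about 4 mm: the middle of the surface that is visible of it).
- r.spot_point(label, camera): "at" ([x, y, z] in m, in the coordinates of the camera as it stood for that picture, good to about 4 mm: a listed point, or the origin of a listed thing).
The state is a dict: "time": time; "joint_positions": joint angles; "joint_vel": joint speeds; "joint_torque": joint torques, N m; "ee_pos": TCP position; "eef_rot": TCP orientation; "ft_force": force on the tool from outside, world axes, zero at the start; "torque": the same for the moment, N m; "width": finger opening in m; "grip_force": force on a finger pad.
Only numpy, scipy, OpenCV 4.12 (cv2) and the standard library are available. Lean on these libraries where they do the work, as an engineer would, in place of code of your own. Each camera call takes 0.05 s, during which the arm holds its last target. There are 200 camera calls.

### The job

The pieces for the shop display are on the wrong plinths: the taller the piece, the lower its plinth must be, so that the tops come out about level. Rearrange them, using the free plinth or desk on the way, until the tall slim spool stands on the lowest plinth, the confetti jar on the second-lowest, the short fat spool on the second-highest and the flat glitter tin on the highest, each upright and centred on its plinth's cork disc. Keep the pieces upright throughout, and leave the brass nozzle and the tape measure where they are.

Things in the scene. Friction and masses are not known exactly. Their poses are not given: they have to be found in the camera images.
- tall_spool_center (a point): tall slim spool of ribbon with a dark flange at each end, standing upright on one of the plinths at the start (the spools of stock in the far left corner of the desk are not meant): 48 mm diameter, 100 mm high, about 80 g; origin at its centre, half-way up; its z axis points up
- jar_center (a point): round confetti jar with a screw lid, closed, on one of the plinths at the start: 63 mm diameter, 92 mm high, the top 18 mm being the lid of 58 mm diameter, about 160 g; origin at its centre, half-way up; its z axis points up
- short_spool_center (a point): short fat spool of ribbon with a dark flange at each end, standing upright on one of the plinths at the start (again not one of the stock in the corner): 60 mm diameter, 75 mm high, about 90 g; origin at its centre, half-way up; its z axis points up
- tin_center (a point): flat round glitter tin, closed, at the start lying flat on the desk: 62 mm diameter, 22 mm high, about 70 g; origin at its centre, half-way up; its z axis points up
- plinth_1_top (a point): the lowest of four fixed display plinths: a square pale wood block, 78 x 78 mm, 15 mm high in all, its flat top carrying a cork disc of 72 mm diameter; this point is the centre of the disc's upper face, 15 mm above the desk, z up, x and y along the block's sides
- plinth_2_top (a point): the second-lowest of four fixed display plinths: a square pale wood block, 78 x 78 mm, 32 mm high in all, its flat top carrying a cork disc of 72 mm diameter; this point is the centre of the disc's upper face, 32 mm above the desk, z up, x and y along the block's sides
- plinth_3_top (a point): the second-highest of four fixed display plinths: a square pale wood block, 78 x 78 mm, 50 mm high in all, its flat top carrying a cork disc of 72 mm diameter; this point is the centre of the disc's upper face, 50 mm above the desk, z up, x and y along the block's sides
- plinth_4_top (a point): the highest of four fixed display plinths: a square pale wood block, 78 x 78 mm, 85 mm high in all, its flat top carrying a cork disc of 72 mm diameter; this point is the centre of the disc's upper face, 85 mm above the desk, z up, x and y along the block's sides
- nozzle_center (a point): brass nozzle, a bystander standing upright and loose among the goods: 30 mm diameter, 80 mm high; point half-way up
- tape_measure_center (a point): tape measure, a loose bystander lying on the desk near the front: 66 x 66 mm, 32 mm high; point half-way up
There are look-alikes about, which are no part of the job. Of the things that look like the part that bears tin_center, the smaller one is meant.

How it is judged:
At the end, for the whole second after the job is handed in: Tall spool on the lowest plinth, jar on the second-lowest, short spool on the second-highest, tin on the highest: each within 13 mm of the centre of its plinth's top, standing on it (height within 6 mm), upright within 0.1 rad, released and at rest (horizontal distance between tall_spool_center and plinth_1_top below 0.013 m and z of tall_spool_center in the frame of plinth_1_top between 0.044 and 0.056 m and angle between each of tall_spool_center, jar_center, short_spool_center, tin_center's own z axis and vertical below 0.1 rad and linear speed of each of tall_spool, jar, short_spool, tin below 0.02 m/s and horizontal distance between jar_center and plinth_2_top below 0.013 m and z of jar_center in the frame of plinth_2_top between 0.04 and 0.052 m and horizontal distance between short_spool_center and plinth_3_top below 0.013 m and z of short_spool_center in the frame of plinth_3_top between 0.0315 and 0.0435 m and horizontal distance between tin_center and plinth_4_top below 0.013 m and z of tin_center in the frame of plinth_4_top between 0.005 and 0.017 m); the robot touches nothing.
It fails at once if a display piece is tipped over or carried lying down (angle between any of tall_spool_center, jar_center, short_spool_center, tin_center's own z axis and vertical above 0.6 rad).
It fails at once if the brass nozzle is knocked away from where it stood (distance of nozzle_center from where it was at the start of the episode above 0.02 m).
It fails at once if the tape measure is knocked away from where it stood (distance of tape_measure_center from where it was at the start of the episode above 0.02 m).
It also fails if it takes over 128 s, if anything falls off the work surface, if the arm or the gripper's body presses on something with over 40 N, if the wrist force passes 120 N, or if a joint passes its speed limit or range.

## Working session

There is one attempt and no reset: what is moved stays moved. The work goes in short steps, Python scripts to look and compute and a tool call to move; the robot and the scene stay as the last step left them, time stands still between calls to the robot, and variables do not carry over. Pictures are saved under pics/ and viewed, at most 14 in all, crops included, and the job is handed in when it is done.

Besides the shell and the picture viewer there is one more tool, called after "Emit:" as a command line: name --argument value ..., lists and objects as JSON in quotes. arm_command: Moves the arm, as the interface text tells. Its arguments: {"type":"object","properties":{"xyz":{"type":"array"},"rot":{"type":"array"},"grip":{"type":"number"},"squeeze":{"type":"number"}},"required":["xyz","rot"]}

```bash
mkdir -p pics; ls
cat > h.py <<'E'
import numpy as np, cv2
from bench import r
def world(cam,at):
    T=np.array(r.camera_model(cam)["T"]); return (T@np.r_[at,1])[:3]
def proj(cam,p):
    m=r.camera_model(cam); q=np.linalg.inv(np.array(m["T"]))@np.r_[p,1]
    s=np.array([q[0],-q[1]])/-q[2]; s=s*(1+m["k1"]*(s@s)); return np.round([m["fx"]*s[0]+m["cx"],m["fy"]*s[1]+m["cy"]],1)
def ray(cam,u,v,z):
    m=r.camera_model(cam); d=np.array([(u-m["cx"])/m["fx"],(v-m["cy"])/m["fy"]]); s=d.copy()
    for _ in range(20): s=d/(1+m["k1"]*(s@s))
    T=np.array(m["T"]); w=T[:3,:3]@np.array([s[0],-s[1],-1]); o=T[:3,3]; return o+w*(z-o[2])/w[2]
def snap(cam,name):
    im=r.camera(cam); cv2.imwrite(f"pics/{name}.png",im[:,:,::-1]); return im
E
python3 - <<'E'
from h import *
a=snap("top","t0"); b=snap("side","s0")
N=["tall_spool_center","jar_center","short_spool_center","tin_center","plinth_1_top","plinth_2_top","plinth_3_top","plinth_4_top","nozzle_center","tape_measure_center"]
for c in("top","side"):
  m=r.camera_model(c); print(c,np.round(np.array(m["T"])[:3,3],2),m["fx"],m["k1"])
  for n in N:
    for d in r.spot_point(n,c)[:4]:
        w=world(c,d["at"]); print(n,round(d["conf"],2),w.round(3),proj(c,w))
s=r.read_state();print(s["time"],s["ee_pos"],s["eef_rot"],s["ft_force"])
E
```

```text
pics
top [0.32 0.35 1.04] 405.0262037266519 -0.09961309702143953
tall_spool_center 0.86 [0.431 0.397 0.084] [216.3 199.6]
jar_center 0.66 [0.574 0.38  0.095] [225.4 140.4]
jar_center 0.35 [0.315 0.367 0.019] [227.6 249.7]
short_spool_center 0.79 [0.424 0.146 0.052] [318.4 207.4]
tin_center 0.79 [0.592 0.53  0.015] [168.7 139.6]
tin_center 0.57 [0.384 0.258 0.012] [271.6 223.3]
plinth_1_top 0.56 [0.428 0.141 0.018] [317.6 207.4]
plinth_2_top 0.87 [0.431 0.399 0.032] [216.2 202.2]
plinth_3_top 0.67 [0.577 0.38  0.044] [226.1 144.4]
plinth_3_top 0.65 [0.425 0.138 0.018] [319.  208.5]
plinth_4_top 0.77 [0.557 0.242 0.085] [282.2 150.3]
plinth_4_top 0.63 [0.421 0.145 0.053] [319.2 208.6]
nozzle_center 0.63 [0.489 0.318 0.039] [249.5 180.2]
tape_measure_center 0.61 [0.316 0.365 0.016] [228.4 249.2]
side [ 0.14 -0.32  0.53] 396.55531798522765 -0.11190058021488584
tall_spool_center 0.74 [0.431 0.395 0.085] [236.3 180.9]
tall_spool_center 0.5 [0.383 0.259 0.013] [243.6 246.4]
jar_center 0.74 [0.574 0.384 0.103] [293.8 161.8]
short_spool_center 0.83 [0.424 0.144 0.056] [290.2 256.9]
tin_center 0.85 [0.59  0.535 0.018] [269.6 165.6]
tin_center 0.6 [0.381 0.26  0.012] [242.6 246.9]
tin_center 0.36 [0.433 0.404 0.035] [236.7 197.7]
plinth_1_top 0.63 [0.42  0.144 0.014] [287.4 274.6]
plinth_2_top 0.9 [0.431 0.4   0.035] [236.6 198.4]
plinth_3_top 0.78 [0.576 0.382 0.052] [294.1 180.6]
plinth_4_top 0.89 [0.551 0.244 0.092] [318.7 196.1]
nozzle_center 0.54 [0.487 0.321 0.044] [273.8 205.8]
tape_measure_center 0.8 [0.317 0.369 0.012] [195.5 227.4]
1.1 [ 0.13933001 -0.60929189  0.2226015 ] [9.93689644e-01 1.12164569e-01 4.98565053e-06 4.19638154e-05] [ 0.27979297 -0.62860372 -0.69542977]
```

View pics/t0.png

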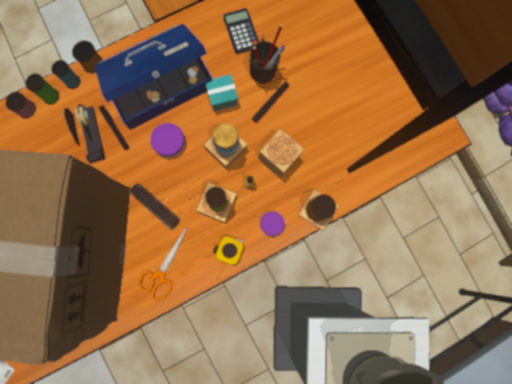

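View pics/s0.png

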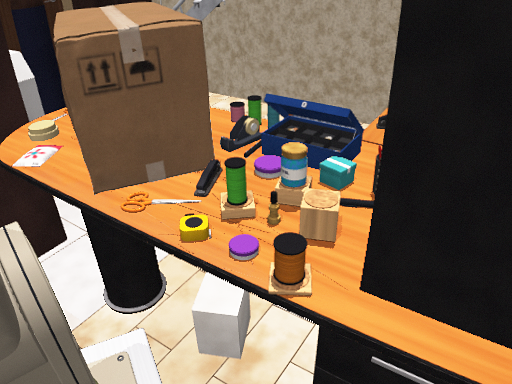

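The top view shows these things:
- **Tall green spool:** (216,200), on plinth 2.
- **Jar:** (225,138), on plinth 3.
- **Short brown spool:** (319,207), on plinth 1.
- **Plinth 4:** free, at (281,152).
- **Nozzle:** (249,183).
- **Tape measure:** (229,250).

Possible look-alikes:
- **Tin:** purple discs at (168,140), the larger, and (272,223), the smaller. I choose the smaller one.
- **Spools:** the stock at (20–85,50–105), plus the pen cup at (264,62). I choose the ones on the plinths.

A black structure at upper right, with its tip near (350,170), needs locating before I move.

Run:
```python
from h import *
for c,u,v in [("side",363,288),("side",511,345),("top",348,170),("top",430,105),("top",358,0),("top",468,145),("top",305,228),("top",85,360)]:
    print(c,u,v,*[ray(c,u,v,z).round(3) for z in(0,.2,.4)])
t=cv2.imread("pics/t0.png");s=cv2.imread("pics/s0.png")
# purple discs: size
for c,im,z in(("top",t,.022),("side",s,.022)):
    hsv=cv2.cvtColor(im,cv2.COLOR_BGR2HSV); m=cv2.inRange(hsv,(125,90,60),(160,255,255))
    n,l,st,ce=cv2.connectedComponentsWithStats(m)
    for i in range(1,n):
        if st[i,4]>100:
            x,y,w,h,_=st[i]; print(c,ce[i].round(1),ray(c,*ce[i],z).round(3),"width",np.linalg.norm(ray(c,x,y+h/2,z)-ray(c,x+w,y+h/2,z)).round(3))
a=cv2.resize(t[110:270,140:360],(800,582),interpolation=cv2.INTER_CUBIC)
cv2.imwrite("pics/c0.png",a)
```

```text
side 363 288 [0.532 0.06  0.   ] [ 0.384 -0.084  0.2  ] [ 0.236 -0.227  0.4  ]
side 511 345 [ 0.662 -0.164  0.   ] [ 0.465 -0.224  0.2  ] [ 0.269 -0.284  0.4  ]
top 348 170 [0.532 0.056 0.   ] [0.491 0.113 0.2  ] [0.45  0.169 0.4  ]
top 430 105 [ 0.727 -0.181  0.   ] [ 0.648 -0.079  0.2  ] [0.569 0.023 0.4  ]
top 358 0 [1.039 0.017 0.   ] [0.9   0.081 0.2  ] [0.761 0.145 0.4  ]
top 468 145 [ 0.617 -0.288  0.   ] [ 0.56  -0.166  0.2  ] [ 0.502 -0.043  0.4  ]
top 305 228 [0.376 0.17  0.   ] [0.364 0.204 0.2  ] [0.353 0.239 0.4  ]
top 85 360 [0.027 0.713 0.   ] [0.083 0.643 0.2  ] [0.139 0.573 0.4  ]
top [501.2  98.6] [ 0.753 -0.388  0.022] width 0.083
top [506.1 128.3] [ 0.666 -0.396  0.022] width 0.038
top [167.  139.4] [0.59  0.533 0.022] width 0.085
top [272.  223.5] [0.383 0.258 0.022] width 0.058
side [268.  163.7] [0.588 0.541 0.022] width 0.075
side [243.4 244.9] [0.38  0.253 0.022] width 0.061
```

View pics/c0.png

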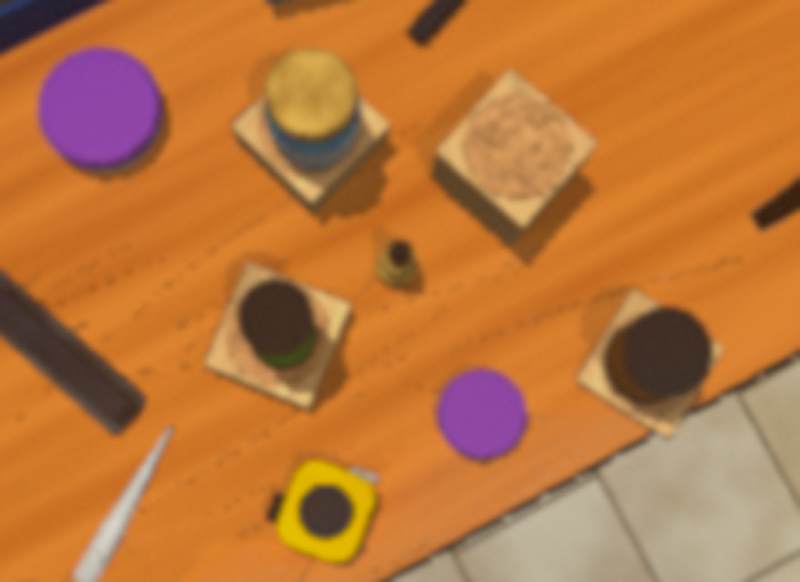

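The crop confirms the smaller purple disc at top (272,223): about 58–61 mm against about 80 mm for the other. Plinth 4 is empty. The spools and jar stand on plinths 1, 2 and 3. A tall black panel has its near corner at about (0.532, 0.058), so I sweep past it at a radius of about 0.42 m.

Emit:
arm_command --xyz '[[-0.044,0.199,0.03],[-0.044,0.199,0.03],[-0.044,0.199,0.03],[-0.044,0.199,0.03],[-0.044,0.199,0.03],[0.058,0.238,0.03],[0.058,0.238,0.03],[0.058,0.238,0.03],[0.147,0.302,0.03],[0.147,0.302,0.03],[0.147,0.302,0.03],[0.217,0.386,0.03],[0.217,0.386,0.03],[0.217,0.386,0.03],[0.263,0.486,0.03],[0.263,0.486,0.03],[0.263,0.486,0.03],[0.281,0.594,0.03],[0.281,0.594,0.03],[0.281,0.594,0.03]]' --rot '[[0,0,0],[0,0,0],[0,0,0],[0,0,0],[0,0,0],[0,0,0],[0,0,0],[0,0,0],[0,0,0],[0,0,0],[0,0,0],[0,0,0],[0,0,0],[0,0,0],[0,0,0],[0,0,0],[0,0,0],[0,0,0],[0,0,0],[0,0,0]]' --grip 1 --squeeze 15

```text
time: 2.77
ee_pos: [0.4206, -0.0111, 0.2529]
eef_rot: [0.993, 0.114, 0.0, 0.0]
ft_force: [0.1, 0.0, -0.6]
width: 0.0871
grip_force: 0.0
```

Emit:
arm_command --xyz '[[-0.02,0.075,0],[-0.02,0.075,0],[-0.02,0.075,0],[0.004,0.16,0],[0.004,0.16,0],[0.004,0.16,0],[0.004,0.16,0],[0.004,0.16,0],[0.004,0.16,0],[0.004,0.16,0],[0.004,0.16,0],[0.004,0.16,0],[0.004,0.16,0],[0.004,0.16,-0.05],[0.004,0.16,-0.09],[0.004,0.16,-0.09]]' --rot '[[0,0,0],[0,0,0],[0,0,0],[0,0,1.0],[0,0,1.0],[0,0,1.0],[0,0,1.0],[0,0,1.0],[0,0,1.0],[0,0,1.0],[0,0,1.0],[0,0,1.0],[0,0,1.0],[0,0,1.0],[0,0,1.0],[0,0,1.0]]'

```text
time: 4.1
ee_pos: [0.4214, 0.1434, 0.1577]
eef_rot: [0.82, 0.573, -0.003, -0.001]
ft_force: [-0.7, -0.7, -0.7]
width: 0.087
grip_force: 0.0
```

Run:
```python
from h import *
s=r.read_state();print(s["ee_pos"].round(4),s["eef_rot"],np.round(s["joint_positions"],2))
a=snap("top","t1");b=snap("side","s1")
a=cv2.resize(a[110:270,220:400,::-1],(500,444));b=cv2.resize(b[130:330,190:370,::-1],(400,444))
cv2.imwrite("pics/c1.png",cv2.resize(np.hstack([a,b]),(800,395)))
```

```text
[0.4214 0.1434 0.1577] [ 0.81954863  0.57300017 -0.00299936 -0.00135921] [ 0.63  0.07 -1.07  1.95  0.06  1.17 -0.81]
```

View pics/c1.png

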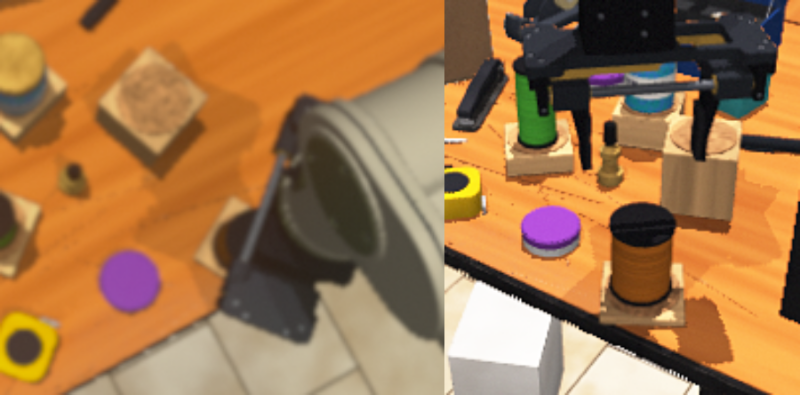

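The gripper is above the short spool with the plinth and surroundings clear, so I descend, grip and lift.

Emit:
arm_command --xyz '[[0,0,-0.03],[0,0,-0.06],[0,0,-0.085],[0,0,-0.1],[0,0,-0.116],[0,0,-0.116],[0,0,-0.116],[0,0,-0.116]]' --rot '[[0,0,0],[0,0,0],[0,0,0],[0,0,0],[0,0,0],[0,0,0],[0,0,0],[0,0,0]]'

```text
time: 4.87
ee_pos: [0.4259, 0.1451, 0.0487]
eef_rot: [0.819, 0.574, 0.001, 0.001]
ft_force: [-0.0, -1.1, 0.7]
width: 0.0871
grip_force: 0.0
```

Emit:
arm_command --xyz '[[0,0,0],[0,0,0],[0,0,0],[0,0,0],[0,0,0],[0,0,0],[0,0,0],[0,0,0]]' --rot '[[0,0,0],[0,0,0],[0,0,0],[0,0,0],[0,0,0],[0,0,0],[0,0,0],[0,0,0]]' --grip 0 --squeeze 15

```text
time: 5.53
ee_pos: [0.4245, 0.1447, 0.0467]
eef_rot: [0.818, 0.575, 0.0, 0.0]
ft_force: [-0.7, -0.8, 2.8]
width: 0.0584
grip_force: 15.0
```

Emit:
arm_command --xyz '[[0,0,0.03],[0,0,0.06],[0,0,0.09],[0,0,0.12],[0.02,0.02,0.12],[0.045,0.04,0.12],[0.07,0.06,0.12],[0.1,0.08,0.12],[0.12,0.092,0.12],[0.13,0.098,0.12],[0.13,0.098,0.12],[0.13,0.098,0.12],[0.13,0.098,0.12]]' --rot '[[0,0,0],[0,0,0],[0,0,0],[0,0,0],[0,0,0],[0,0,0],[0,0,0],[0,0,0],[0,0,0],[0,0,0],[0,0,0],[0,0,0],[0,0,0]]'

```text
time: 6.62
ee_pos: [0.5535, 0.2424, 0.1663]
eef_rot: [0.818, 0.575, -0.0, 0.0]
ft_force: [-0.0, 0.1, -1.1]
width: 0.059
grip_force: 15.0
```

Emit:
arm_command --xyz '[[0,0,-0.015],[0,0,-0.03],[0,0,-0.04],[0,0,-0.045],[0,0,-0.049],[0,0,-0.049],[0,0,-0.049],[0,0,-0.049]]' --rot '[[0,0,0],[0,0,0],[0,0,0],[0,0,0],[0,0,0],[0,0,0],[0,0,0],[0,0,0]]'

```text
time: 7.28
ee_pos: [0.5546, 0.2429, 0.1183]
eef_rot: [0.818, 0.575, 0.0, 0.0]
ft_force: [0.1, -0.7, -0.9]
width: 0.0587
grip_force: 15.0
```

Run:
```python
from h import *
s=r.read_state();print(s["ee_pos"].round(4),s["eef_rot"].round(3),np.round(s["joint_positions"],2),s["width"])
b=snap("side","s2");cv2.imwrite("pics/c2.png",cv2.resize(b[120:320,200:400,::-1],(500,500)))
for n in("short_spool_center","plinth_4_top","plinth_1_top"):
  for d in r.spot_point(n,"side")[:2]: print(n,round(d["conf"],2),world("side",d["at"]).round(3))
```

```text
[0.5546 0.2429 0.1183] [0.818 0.575 0.    0.   ] [ 0.24  0.55 -0.97  1.6   0.48  1.24 -1.16] 0.058677225879706925
short_spool_center 0.64 [0.382 0.261 0.013]
short_spool_center 0.56 [0.553 0.242 0.126]
plinth_4_top 0.86 [0.553 0.244 0.086]
plinth_1_top 0.87 [0.423 0.141 0.017]
```

View pics/c2.png

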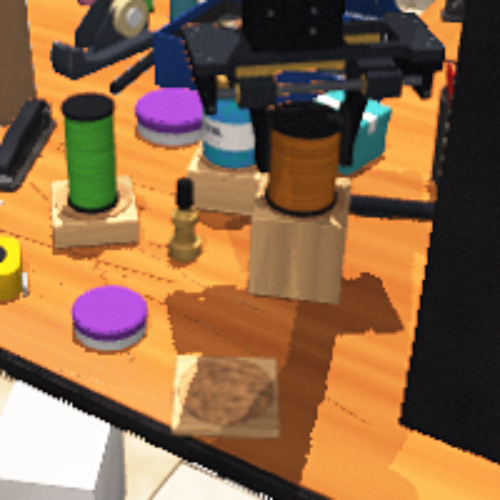

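The spool is centred just above plinth 4, with plinth 1 now bare. I release it and go to the tall spool.

Emit:
arm_command --xyz '[[0,0,-0.002],[0,0,-0.002],[0,0,-0.002]]' --rot '[[0,0,0],[0,0,0],[0,0,0]]'

```text
time: 7.73
ee_pos: [0.5547, 0.243, 0.1167]
eef_rot: [0.818, 0.575, 0.001, 0.0]
ft_force: [-3.1, -1.7, 8.9]
width: 0.059
grip_force: 15.0
```

Emit:
arm_command --xyz '[[0,0,0],[0,0,0],[0,0,0],[0,0,0],[0,0,0],[0,0,0],[0,0,0.02],[0,0,0.05],[0,0,0.08],[0,0,0.1],[-0.025,0.03,0.11],[-0.05,0.06,0.11],[-0.075,0.09,0.11],[-0.1,0.12,0.11],[-0.115,0.142,0.11],[-0.1235,0.153,0.11],[-0.1235,0.153,0.11],[-0.1235,0.153,0.11]]' --rot '[[0,0,0],[0,0,0],[0,0,0],[0,0,0],[0,0,0],[0,0,0],[0,0,0],[0,0,0],[0,0,0],[0,0,0],[0,0,0],[0,0,0],[0,0,0],[0,0,0],[0,0,0],[0,0,0],[0,0,0],[0,0,0]]' --grip 1

```text
time: 9.23
ee_pos: [0.4304, 0.3962, 0.2256]
eef_rot: [0.818, 0.576, 0.0, 0.0]
ft_force: [0.7, -0.4, -0.0]
width: 0.087
grip_force: 0.0
```

Run:
```python
from h import *
s=r.read_state();print(s["ee_pos"].round(4),s["eef_rot"].round(3),np.round(s["joint_positions"],2),s["width"])
b=snap("side","s3")
for n in("short_spool_center","tall_spool_center","plinth_2_top"):
  for d in r.spot_point(n,"side")[:2]: print(n,round(d["conf"],2),world("side",d["at"]).round(3))
```

```text
[0.4304 0.3962 0.2256] [0.818 0.576 0.    0.   ] [ 0.    0.44 -1.07  1.53  0.39  1.41 -1.44] 0.08698498590478299
short_spool_center 0.7 [0.552 0.244 0.127]
tall_spool_center 0.77 [0.431 0.396 0.082]
plinth_2_top 0.85 [0.43  0.402 0.036]
```

Emit:
arm_command --xyz '[[0,0,-0.03],[0,0,-0.06],[0,0,-0.085],[0,0,-0.11],[0,0,-0.13],[0,0,-0.141],[0,0,-0.141],[0,0,-0.141]]' --rot '[[0,0,0],[0,0,0],[0,0,0],[0,0,0],[0,0,0],[0,0,0],[0,0,0],[0,0,0]]'

```text
time: 10.1
ee_pos: [0.4313, 0.3955, 0.085]
eef_rot: [0.819, 0.574, -0.0, -0.0]
ft_force: [0.1, 0.8, 0.8]
width: 0.0869
grip_force: 0.0
```

Emit:
arm_command --xyz '[[0,0,0],[0,0,0],[0,0,0],[0,0,0],[0,0,0],[0,0,0],[0,0,0],[0,0,0],[0,0,0],[0,0,0]]' --rot '[[0,0,0],[0,0,0],[0,0,0],[0,0,0],[0,0,0],[0,0,0],[0,0,0],[0,0,0],[0,0,0],[0,0,0]]' --grip 0 --squeeze 15

```text
time: 10.93
ee_pos: [0.4309, 0.3958, 0.0847]
eef_rot: [0.818, 0.575, 0.0, 0.0]
ft_force: [-0.7, -0.3, 0.7]
width: 0.0472
grip_force: 15.0
```

Emit:
arm_command --xyz '[[0,0,0.03],[0,0,0.06],[0,0,0.09],[0,0,0.1],[0,-0.03,0.1],[-0.002,-0.065,0.1],[-0.003,-0.1,0.1],[-0.004,-0.135,0.1],[-0.005,-0.17,0.1],[-0.006,-0.205,0.1],[-0.007,-0.235,0.1],[-0.0075,-0.2535,0.1],[-0.0075,-0.2535,0.1],[-0.0075,-0.2535,0.1],[-0.0075,-0.2535,0.07],[-0.0075,-0.2535,0.04],[-0.0075,-0.2535,0.01],[-0.0075,-0.2535,-0.005],[-0.0075,-0.2535,-0.015],[-0.0075,-0.2535,-0.015]]' --rot '[[0,0,0],[0,0,0],[0,0,0],[0,0,0],[0,0,0],[0,0,0],[0,0,0],[0,0,0],[0,0,0],[0,0,0],[0,0,0],[0,0,0],[0,0,0],[0,0,0],[0,0,0],[0,0,0],[0,0,0],[0,0,0],[0,0,0],[0,0,0]]'

```text
time: 12.6
ee_pos: [0.4223, 0.1435, 0.0682]
eef_rot: [0.818, 0.576, -0.001, -0.001]
ft_force: [0.1, -0.1, -0.8]
width: 0.0471
grip_force: 15.0
```

Run:
```python
from h import *
s=r.read_state();print(s["ee_pos"].round(4),s["ft_force"].round(1),np.round(s["joint_positions"],2),s["width"])
b=snap("side","s4");cv2.imwrite("pics/c4.png",cv2.resize(b[120:320,200:400,::-1],(500,500)))
for n in("short_spool_center","tall_spool_center","plinth_1_top","plinth_2_top"):
  for d in r.spot_point(n,"side")[:2]: print(n,round(d["conf"],2),world("side",d["at"]).round(3))
```

```text
[0.4223 0.1435 0.0682] [ 0.1 -0.1 -0.8] [ 0.58  0.25 -1.09  2.04  0.26  1.   -0.98] 0.04714042334350545
short_spool_center 0.7 [0.554 0.243 0.123]
tall_spool_center 0.87 [0.423 0.142 0.069]
plinth_1_top 0.61 [0.422 0.139 0.016]
plinth_2_top 0.68 [0.431 0.402 0.034]
```

View pics/c4.png

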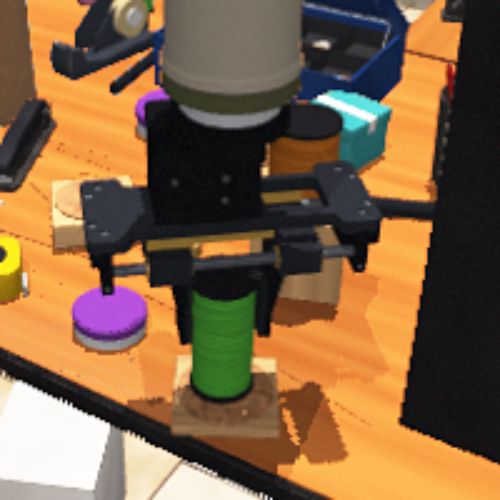

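The tall spool hangs just above plinth 1 at crop (221,385), with the cork centre at about (228,393). I check the cork centre by pixel from the bare view before lowering.

Run:
```python
from h import *
im=cv2.imread("pics/s2.png")
hsv=cv2.cvtColor(im,cv2.COLOR_BGR2HSV)
for (u,v) in [(227/2.5+200,390/2.5+120),(228/2.5+200,394/2.5+120)]: print(ray("side",u,v,.015).round(4))
c=im[255:300,262:318]; cv2.imwrite("pics/c5.png",cv2.resize(c,None,fx=12,fy=12,interpolation=cv2.INTER_CUBIC))
print("tall now base proj",proj("side",[.4225,.1435,.016]),"cork est",proj("side",[.4235,.1425,.015]))
```

```text
[0.423  0.1373 0.015 ]
[0.4215 0.1333 0.015 ]
tall now base proj [288.9 273.7] cork est [289.6 274.2]
```

View pics/c5.png

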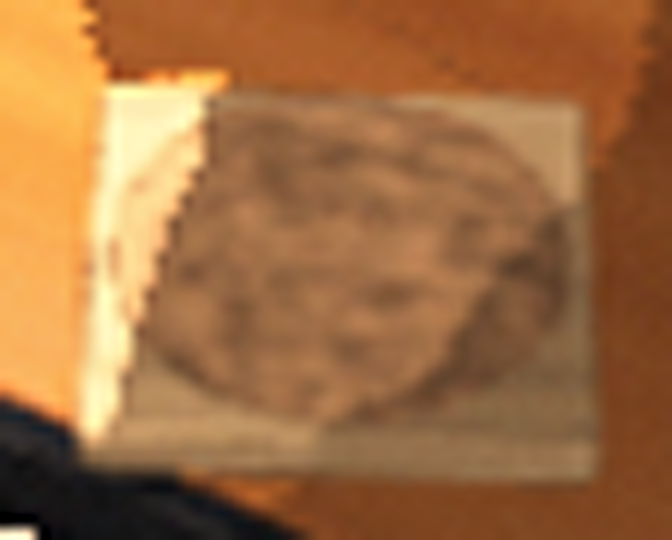

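The crop shows the cork ellipse centre at about side (290,276), which gives a plinth 1 centre near (0.423, 0.139). I shift 4 mm in −y, then lower and release.

Emit:
arm_command --xyz '[[0,-0.004,0],[0,-0.004,0],[0,-0.004,-0.001],[0,-0.004,-0.002],[0,-0.004,-0.002],[0,-0.004,-0.002]]' --rot '[[0,0,0],[0,0,0],[0,0,0],[0,0,0],[0,0,0],[0,0,0]]'

```text
time: 13.35
ee_pos: [0.4233, 0.1382, 0.0675]
eef_rot: [0.818, 0.575, -0.0, -0.0]
ft_force: [0.2, 0.0, -1.9]
width: 0.0468
grip_force: 15.0
```

Emit:
arm_command --xyz '[[0,0,0],[0,0,0],[0,0,0],[0,0,0],[0,0,0],[0,0,0],[0,0,0],[0,0,0.02],[0,0,0.05],[0,0,0.08],[0,0,0.11],[0,0,0.14],[0,0,0.17],[0,0,0.17]]' --rot '[[0,0,0],[0,0,0],[0,0,0],[0,0,0],[0,0,0],[0,0,0],[0,0,0],[0,0,0],[0,0,0],[0,0,0],[0,0,0],[0,0,0],[0,0,0],[0,0,0]]' --grip 1

```text
time: 14.52
ee_pos: [0.4255, 0.1392, 0.2425]
eef_rot: [0.818, 0.575, 0.003, 0.002]
ft_force: [0.4, -0.6, 0.3]
width: 0.0869
grip_force: 0.0
```

Run:
```python
from h import *
s=r.read_state();print(s["ee_pos"].round(4),s["ft_force"].round(1),np.round(s["joint_positions"],2),s["width"])
t=snap("top","t5");b=snap("side","s5")
for c in("top","side"):
 for n in("tall_spool_center","plinth_1_top","plinth_2_top","plinth_3_top","jar_center","nozzle_center","tin_center"):
  for d in r.spot_point(n,c)[:2]: print(c,n,round(d["conf"],2),world(c,d["at"]).round(3))
p=cv2.resize(b[165:225,205:265,::-1],(390,390),interpolation=cv2.INTER_CUBIC)
q=cv2.resize(t[170:230,190:250,::-1],(390,390),interpolation=cv2.INTER_CUBIC)
cv2.imwrite("pics/c6.png",np.hstack([p,q]))
```

```text
[0.4255 0.1392 0.2425] [ 0.4 -0.6  0.3] [ 0.78 -0.06 -1.13  1.83 -0.06  1.33 -0.68] 0.08689617692990705
top tall_spool_center 0.3 [0.558 0.246 0.085]
top plinth_1_top 0.83 [0.425 0.14  0.018]
top plinth_1_top 0.52 [0.558 0.246 0.084]
top plinth_2_top 0.93 [0.434 0.403 0.032]
top plinth_3_top 0.91 [0.578 0.379 0.049]
top jar_center 0.74 [0.571 0.379 0.093]
top nozzle_center 0.61 [0.49  0.318 0.037]
top tin_center 0.9 [0.589 0.532 0.015]
top tin_center 0.79 [0.385 0.26  0.013]
side tall_spool_center 0.86 [0.425 0.139 0.065]
side plinth_1_top 0.96 [0.42  0.141 0.02 ]
side plinth_2_top 0.95 [0.429 0.402 0.035]
side plinth_3_top 0.69 [0.576 0.384 0.052]
side jar_center 0.59 [0.575 0.38  0.103]
side nozzle_center 0.71 [0.488 0.318 0.042]
side tin_center 0.88 [0.382 0.262 0.013]
side tin_center 0.79 [0.591 0.532 0.018]
```

View pics/c6.png

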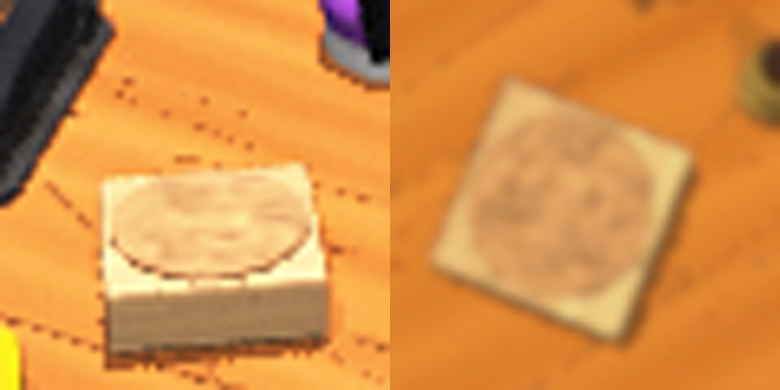

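Plinth 2 is bare. Its cork centre is at side (237,200) and top (216.5,201), agreeing with the networks' (0.431, 0.402). The tall spool stands on plinth 1. Next is the jar, at (0.574, 0.381).

Emit:
arm_command --xyz '[[0.018,0.03,0],[0.036,0.06,0],[0.054,0.09,0],[0.072,0.12,0],[0.09,0.15,0],[0.108,0.18,0],[0.127,0.21,0],[0.143,0.232,0],[0.15,0.243,0],[0.15,0.243,0],[0.15,0.243,0],[0.15,0.243,-0.03],[0.15,0.243,-0.06],[0.15,0.243,-0.09],[0.15,0.243,-0.115],[0.15,0.243,-0.135],[0.15,0.243,-0.146],[0.15,0.243,-0.146],[0.15,0.243,-0.146]]' --rot '[[0,0,0],[0,0,0],[0,0,0],[0,0,0],[0,0,0],[0,0,0],[0,0,0],[0,0,0],[0,0,0],[0,0,0],[0,0,0],[0,0,0],[0,0,0],[0,0,0],[0,0,0],[0,0,0],[0,0,0],[0,0,0],[0,0,0]]'

```text
time: 16.9
ee_pos: [0.5736, 0.3805, 0.0924]
eef_rot: [0.819, 0.574, 0.0, 0.0]
ft_force: [-0.4, -0.3, 0.8]
width: 0.0869
grip_force: 0.0
```

Emit:
arm_command --xyz '[[0,0,0],[0,0,0],[0,0,0],[0,0,0],[0,0,0],[0,0,0],[0,0,0],[0,0,0],[0,0,0]]' --rot '[[0,0,0],[0,0,0],[0,0,0],[0,0,0],[0,0,0],[0,0,0],[0,0,0],[0,0,0],[0,0,0]]' --grip 0 --squeeze 20

```text
time: 17.65
ee_pos: [0.5736, 0.3814, 0.092]
eef_rot: [0.818, 0.575, 0.0, 0.0]
ft_force: [0.3, -1.2, 4.6]
width: 0.061
grip_force: 20.0
```

Emit:
arm_command --xyz '[[0,0,0.025],[0,0,0.05],[0,0,0.07],[-0.03,0.004,0.07],[-0.06,0.009,0.07],[-0.09,0.013,0.07],[-0.12,0.018,0.07],[-0.135,0.02,0.07],[-0.142,0.021,0.07],[-0.142,0.021,0.07],[-0.142,0.021,0.07],[-0.142,0.021,0.045],[-0.142,0.021,0.02],[-0.142,0.021,0],[-0.142,0.021,-0.01],[-0.142,0.021,-0.015],[-0.142,0.021,-0.015],[-0.142,0.021,-0.015]]' --rot '[[0,0,0],[0,0,0],[0,0,0],[0,0,0],[0,0,0],[0,0,0],[0,0,0],[0,0,0],[0,0,0],[0,0,0],[0,0,0],[0,0,0],[0,0,0],[0,0,0],[0,0,0],[0,0,0],[0,0,0],[0,0,0]]'

```text
time: 19.15
ee_pos: [0.432, 0.4026, 0.0774]
eef_rot: [0.818, 0.575, 0.0, -0.0]
ft_force: [-0.3, 0.3, -1.0]
width: 0.0612
grip_force: 20.0
```

Run:
```python
from h import *
s=r.read_state();print(s["ee_pos"].round(4),s["ft_force"].round(1),np.round(s["joint_positions"],2),s["width"])
print("P2 pix",ray("side",236.8,199.1,.032).round(3),ray("top",216.4,200.8,.032).round(3))
t=snap("top","t6");b=snap("side","s6")
for c in("top","side"):
 for n in("jar_center","plinth_3_top","short_spool_center"):
  for d in r.spot_point(n,c)[:2]: print(c,n,round(d["conf"],2),world(c,d["at"]).round(3))
p=cv2.resize(b[120:220,200:340,::-1],(560,400),interpolation=cv2.INTER_CUBIC)
cv2.imwrite("pics/c7.png",p)
```

```text
[0.432  0.4026 0.0774] [-0.3  0.3 -1. ] [-0.03  0.62 -1.05  1.68  0.57  1.19 -1.57] 0.06118601961280714
P2 pix [0.432 0.402 0.032] [0.435 0.399 0.032]
top plinth_3_top 0.72 [0.579 0.378 0.049]
top short_spool_center 0.72 [0.553 0.243 0.122]
side jar_center 0.89 [0.433 0.402 0.09 ]
side plinth_3_top 0.68 [0.572 0.384 0.053]
side short_spool_center 0.77 [0.553 0.242 0.126]
side short_spool_center 0.61 [0.316 0.367 0.014]
```

View pics/c7.png

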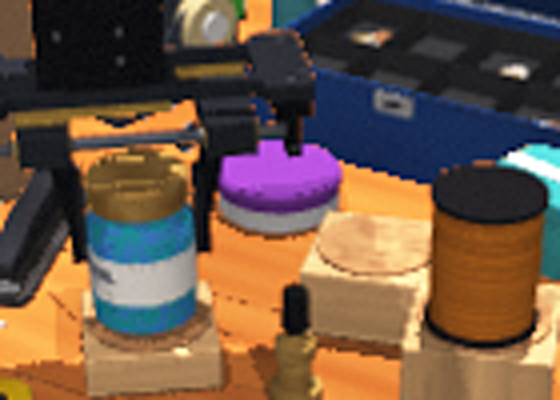

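The jar hangs centred over plinth 2, and plinth 3's cork is at side (293.7,180.7), i.e. (0.576, 0.381). I lower, release and go back to the short spool.

Emit:
arm_command --xyz '[[0,0,-0.002],[0,0,-0.003],[0,0,-0.003],[0,0,-0.003]]' --rot '[[0,0,0],[0,0,0],[0,0,0],[0,0,0]]'

```text
time: 19.88
ee_pos: [0.4315, 0.4024, 0.074]
eef_rot: [0.818, 0.575, 0.0, 0.0]
ft_force: [0.2, -0.7, 5.1]
width: 0.0611
grip_force: 20.0
```

Emit:
arm_command --xyz '[[0,0,0],[0,0,0],[0,0,0],[0,0,0],[0,0,0],[0,0,0],[0,0,0.03],[0,0,0.06],[0,0,0.09],[0,0,0.12],[0,0,0.15],[0.02,-0.027,0.15],[0.04,-0.053,0.15],[0.06,-0.08,0.15],[0.08,-0.107,0.15],[0.1,-0.133,0.15],[0.115,-0.152,0.15],[0.1215,-0.16,0.15],[0.1215,-0.16,0.15],[0.1215,-0.16,0.15]]' --rot '[[0,0,0],[0,0,0],[0,0,0],[0,0,0],[0,0,0],[0,0,0],[0,0,0],[0,0,0],[0,0,0],[0,0,0],[0,0,0],[0,0,0],[0,0,0],[0,0,0],[0,0,0],[0,0,0],[0,0,0],[0,0,0],[0,0,0],[0,0,0]]' --grip 1

```text
time: 21.55
ee_pos: [0.5522, 0.2431, 0.2235]
eef_rot: [0.818, 0.575, 0.0, -0.0]
ft_force: [0.3, -0.1, -1.0]
width: 0.0869
grip_force: 0.0
```

Emit:
arm_command --xyz '[[0,0,-0.03],[0,0,-0.06],[0,0,-0.08],[0,0,-0.095],[0,0,-0.107],[0,0,-0.107],[0,0,-0.107]]' --rot '[[0,0,0],[0,0,0],[0,0,0],[0,0,0],[0,0,0],[0,0,0],[0,0,0]]'

```text
time: 22.13
ee_pos: [0.5525, 0.2432, 0.117]
eef_rot: [0.818, 0.575, 0.0, -0.0]
ft_force: [0.3, -0.0, 0.2]
width: 0.0867
grip_force: 0.0
```

Emit:
arm_command --xyz '[[0,0,0],[0,0,0],[0,0,0],[0,0,0],[0,0,0],[0,0,0],[0,0,0],[0,0,0]]' --rot '[[0,0,0],[0,0,0],[0,0,0],[0,0,0],[0,0,0],[0,0,0],[0,0,0],[0,0,0]]' --grip 0 --squeeze 15

```text
time: 22.8
ee_pos: [0.5531, 0.2423, 0.1169]
eef_rot: [0.818, 0.575, 0.0, 0.0]
ft_force: [1.6, -0.1, 2.5]
width: 0.0588
grip_force: 15.0
```

Emit:
arm_command --xyz '[[0,0,0.025],[0,0,0.05],[0.004,0.025,0.05],[0.009,0.055,0.05],[0.014,0.085,0.05],[0.019,0.115,0.05],[0.022,0.132,0.05],[0.023,0.1385,0.05],[0.023,0.1385,0.05],[0.023,0.1385,0.05],[0.023,0.1385,0.025],[0.023,0.1385,0],[0.023,0.1385,-0.018],[0.023,0.1385,-0.027],[0.023,0.1385,-0.032],[0.023,0.1385,-0.032],[0.023,0.1385,-0.032]]' --rot '[[0,0,0],[0,0,0],[0,0,0],[0,0,0],[0,0,0],[0,0,0],[0,0,0],[0,0,0],[0,0,0],[0,0,0],[0,0,0],[0,0,0],[0,0,0],[0,0,0],[0,0,0],[0,0,0],[0,0,0]]'

```text
time: 24.22
ee_pos: [0.5764, 0.3805, 0.0857]
eef_rot: [0.818, 0.575, 0.001, 0.0]
ft_force: [-0.3, -0.3, 0.6]
width: 0.0587
grip_force: 15.0
```

Run:
```python
from h import *
s=r.read_state();print(s["ee_pos"].round(4),s["ft_force"].round(1),np.round(s["joint_positions"],2),s["width"])
t=snap("top","t7");b=snap("side","s7")
for c in("top","side"):
 for n in("short_spool_center","jar_center","plinth_2_top","plinth_4_top","tin_center"):
  for d in r.spot_point(n,c)[:2]: print(c,n,round(d["conf"],2),world(c,d["at"]).round(3))
p=cv2.resize(b[120:250,210:350,::-1],(560,520),interpolation=cv2.INTER_CUBIC)
cv2.imwrite("pics/c8.png",p)
```

```text
[0.5764 0.3805 0.0857] [-0.3 -0.3  0.6] [-0.03  0.78 -0.97  1.38  0.64  1.31 -1.37] 0.05874424318239297
top short_spool_center 0.51 [0.576 0.381 0.091]
top jar_center 0.67 [0.43  0.406 0.076]
top plinth_2_top 0.75 [0.434 0.402 0.031]
top plinth_4_top 0.83 [0.557 0.243 0.084]
top plinth_4_top 0.72 [0.572 0.385 0.089]
top tin_center 0.64 [0.591 0.533 0.014]
top tin_center 0.63 [0.385 0.261 0.013]
side short_spool_center 0.83 [0.575 0.384 0.094]
side short_spool_center 0.34 [0.486 0.318 0.04 ]
side jar_center 0.58 [0.435 0.4   0.082]
side plinth_2_top 0.85 [0.431 0.403 0.032]
side plinth_4_top 0.66 [0.553 0.245 0.088]
side tin_center 0.85 [0.381 0.261 0.012]
side tin_center 0.59 [0.591 0.536 0.018]
```

View pics/c8.png

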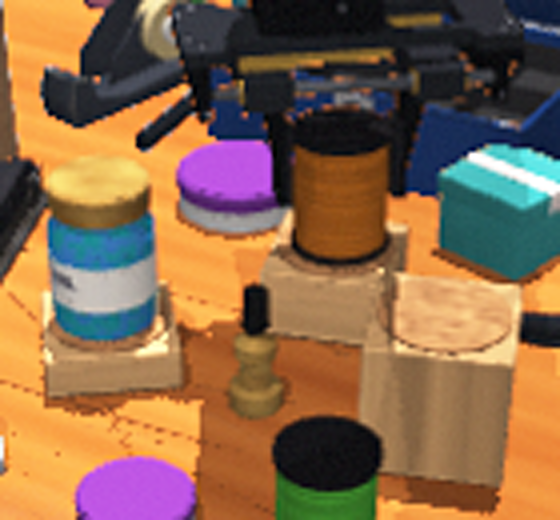

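The short spool is centred over plinth 3 and the jar stands well on plinth 2. I lower, release and move above the tin.

Emit:
arm_command --xyz '[[0,0,-0.002],[0,0,-0.003],[0,0,-0.003],[0,0,-0.003]]' --rot '[[0,0,0],[0,0,0],[0,0,0],[0,0,0]]'

```text
time: 25.15
ee_pos: [0.576, 0.3809, 0.0819]
eef_rot: [0.818, 0.575, 0.0, -0.0]
ft_force: [0.6, 0.7, 3.1]
width: 0.0589
grip_force: 15.0
```

Emit:
arm_command --xyz '[[0,0,0],[0,0,0],[0,0,0],[0,0,0],[0,0,0],[0,0,0],[0,0,0.03],[0,0,0.06],[0,0,0.09],[0,0,0.12],[-0.03,-0.019,0.13],[-0.06,-0.038,0.13],[-0.09,-0.056,0.13],[-0.12,-0.075,0.13],[-0.15,-0.094,0.13],[-0.175,-0.11,0.13],[-0.1925,-0.12,0.13],[-0.1925,-0.12,0.13],[-0.1925,-0.12,0.13]]' --rot '[[0,0,0],[0,0,0],[0,0,0],[0,0,0],[0,0,0],[0,0,0],[0,0,0],[0,0,0],[0,0,0],[0,0,0],[0,0,0],[0,0,0],[0,0,0],[0,0,0],[0,0,0],[0,0,0],[0,0,0],[0,0,0],[0,0,0]]' --grip 1

```text
time: 26.73
ee_pos: [0.3838, 0.2593, 0.2118]
eef_rot: [0.819, 0.574, 0.0, 0.002]
ft_force: [0.6, 0.9, 0.1]
width: 0.0872
grip_force: 0.0
```

Run:
```python
from h import *
s=r.read_state();print(s["ee_pos"].round(4),s["ft_force"].round(1),np.round(s["joint_positions"],2),s["width"])
```

```text
[0.3838 0.2593 0.2118] [0.6 0.9 0.1] [ 0.63  0.11 -1.36  1.84  0.12  1.29 -1.11] 0.08717434375744255
```

Emit:
arm_command --xyz '[[0,0,-0.03],[0,0,-0.06],[0,0,-0.09],[0,0,-0.12],[0,0,-0.14],[0,0,-0.14]]' --rot '[[0,0,0],[0,0,0],[0,0,0],[0,0,0],[0,0,0],[0,0,0]]'

```text
time: 27.23
ee_pos: [0.3812, 0.2606, 0.0677]
eef_rot: [0.818, 0.576, -0.003, -0.002]
ft_force: [-1.5, -0.6, 1.3]
width: 0.087
grip_force: 0.0
```

Run:
```python
from h import *
s=r.read_state();print(s["ee_pos"].round(4),np.round(s["joint_positions"],2))
b=snap("side","s9");cv2.imwrite("pics/c9.png",cv2.resize(b[150:300,170:350,::-1],(720,600),interpolation=cv2.INTER_CUBIC))
```

```text
[0.3812 0.2606 0.0677] [ 0.38  0.37 -1.19  2.    0.39  1.04 -1.35]
```

View pics/c9.png

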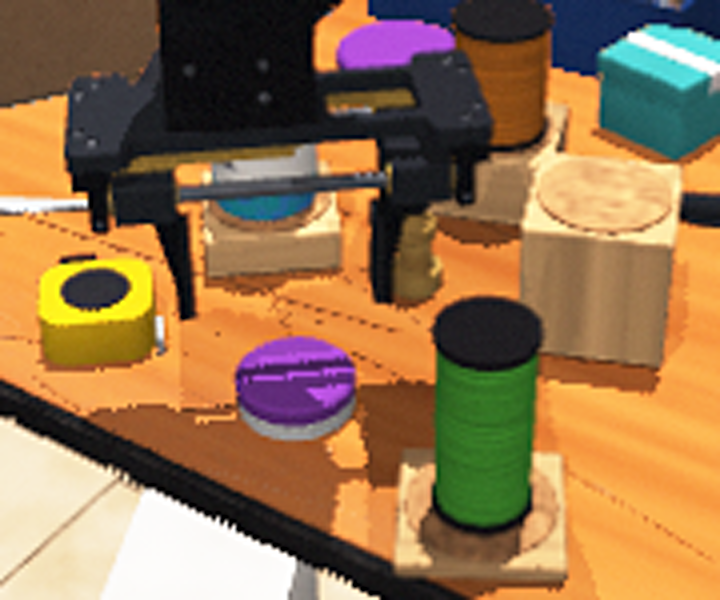

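The gripper straddles the tin at crop (296,385), clear of the nozzle, tape measure and tall spool. I descend and grip.

Emit:
arm_command --xyz '[[0,0,-0.02],[0,0,-0.04],[0,0,-0.055],[0,0,-0.063],[0,0,-0.067],[0,0,-0.067],[0,0,-0.067],[0,0,-0.067]]' --rot '[[0,0,0],[0,0,0],[0,0,0],[0,0,0],[0,0,0],[0,0,0],[0,0,0],[0,0,0]]'

```text
time: 27.95
ee_pos: [0.3841, 0.2612, 0.0056]
eef_rot: [0.818, 0.575, 0.001, 0.0]
ft_force: [-0.4, 0.5, 0.3]
width: 0.087
grip_force: 0.0
```

Emit:
arm_command --xyz '[[0,0,0],[0,0,0],[0,0,0],[0,0,0],[0,0,0],[0,0,0],[0,0,0],[0,0,0]]' --rot '[[0,0,0],[0,0,0],[0,0,0],[0,0,0],[0,0,0],[0,0,0],[0,0,0],[0,0,0]]' --grip 0 --squeeze 20

```text
time: 28.62
ee_pos: [0.3834, 0.2607, 0.0047]
eef_rot: [0.818, 0.575, 0.0, 0.0]
ft_force: [0.4, -1.4, 3.0]
width: 0.0616
grip_force: 20.0
```

Emit:
arm_command --xyz '[[0,0,0.02],[0,0,0.05],[0,0,0.08],[0,0,0.11],[0,0,0.14],[0.03,-0.003,0.14],[0.06,-0.006,0.14],[0.09,-0.009,0.14],[0.12,-0.012,0.14],[0.145,-0.015,0.14],[0.163,-0.016,0.14],[0.171,-0.017,0.14],[0.171,-0.017,0.14],[0.171,-0.017,0.14],[0.171,-0.017,0.12],[0.171,-0.017,0.1],[0.171,-0.017,0.092],[0.171,-0.017,0.088],[0.171,-0.017,0.088],[0.171,-0.017,0.088]]' --rot '[[0,0,0],[0,0,0],[0,0,0],[0,0,0],[0,0,0],[0,0,0],[0,0,0],[0,0,0],[0,0,0],[0,0,0],[0,0,0],[0,0,0],[0,0,0],[0,0,0],[0,0,0],[0,0,0],[0,0,0],[0,0,0],[0,0,0],[0,0,0]]'

```text
time: 30.28
ee_pos: [0.5543, 0.2441, 0.0935]
eef_rot: [0.818, 0.575, 0.0, 0.0]
ft_force: [0.2, 0.4, -0.2]
width: 0.0613
grip_force: 20.0
```

Run:
```python
from h import *
s=r.read_state();print(s["ee_pos"].round(4),np.round(s["joint_positions"],2),s["width"])
b=snap("side","s10");cv2.imwrite("pics/c10.png",cv2.resize(b[130:290,220:380,::-1],(600,600),interpolation=cv2.INTER_CUBIC))
for n in("tin_center","plinth_4_top","tall_spool_center","plinth_1_top"):
  for d in r.spot_point(n,"side")[:2]: print(n,round(d["conf"],2),world("side",d["at"]).round(3))
```

```text
[0.5543 0.2441 0.0935] [ 0.28  0.62 -1.04  1.62  0.56  1.22 -1.22] 0.061252191260455995
tin_center 0.96 [0.554 0.243 0.104]
tin_center 0.89 [0.591 0.532 0.017]
plinth_4_top 0.93 [0.555 0.244 0.09 ]
plinth_4_top 0.28 [0.485 0.318 0.042]
tall_spool_center 0.77 [0.427 0.137 0.068]
plinth_1_top 0.9 [0.421 0.144 0.017]
plinth_1_top 0.22 [0.317 0.368 0.012]
```

View pics/c10.png

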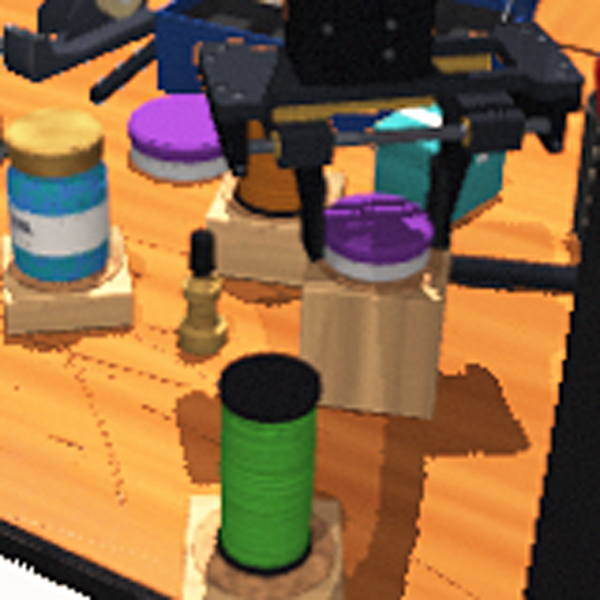

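The tin is centred over plinth 4. I lower it, release and back off.

Emit:
arm_command --xyz '[[0,0,-0.002],[0,0,-0.003],[0,0,-0.0035],[0,0,-0.0035]]' --rot '[[0,0,0],[0,0,0],[0,0,0],[0,0,0]]'

```text
time: 30.87
ee_pos: [0.5544, 0.2437, 0.0897]
eef_rot: [0.818, 0.575, 0.0, 0.0]
ft_force: [-2.6, -1.3, 6.3]
width: 0.0612
grip_force: 20.0
```

Emit:
arm_command --xyz '[[0,0,0],[0,0,0],[0,0,0],[0,0,0],[0,0,0],[0,0,0],[0,0,0.03],[0,0,0.06],[0,0,0.09],[0,0,0.12],[0,0,0.15],[-0.03,0,0.18],[-0.06,0,0.2],[-0.09,0,0.2],[-0.12,0,0.2],[-0.15,0,0.2],[-0.15,0,0.2],[-0.15,0,0.2]]' --rot '[[0,0,0],[0,0,0],[0,0,0],[0,0,0],[0,0,0],[0,0,0],[0,0,0],[0,0,0],[0,0,0],[0,0,0],[0,0,0],[0,0,0],[0,0,0],[0,0,0],[0,0,0],[0,0,0],[0,0,0],[0,0,0]]' --grip 1

```text
time: 32.37
ee_pos: [0.4038, 0.2432, 0.2896]
eef_rot: [0.819, 0.574, 0.0, 0.004]
ft_force: [0.5, -0.4, -0.1]
width: 0.0874
grip_force: 0.0
```

Run:
```python
from h import *
t=snap("top","t11");b=snap("side","s11")
for c in("top","side"):
 for a,q in(("tall_spool_center","plinth_1_top"),("jar_center","plinth_2_top"),("short_spool_center","plinth_3_top"),("tin_center","plinth_4_top")):
  for n in(a,q):
   for d in r.spot_point(n,c)[:2]: print(c,n,round(d["conf"],2),world(c,d["at"]).round(3))
p=cv2.resize(b[130:310,210:350,::-1],(466,600),interpolation=cv2.INTER_CUBIC)
cv2.imwrite("pics/c11.png",p)
```

```text
top jar_center 0.71 [0.433 0.402 0.076]
top plinth_2_top 0.95 [0.435 0.402 0.032]
top plinth_2_top 0.33 [0.556 0.243 0.083]
top short_spool_center 0.82 [0.574 0.382 0.086]
top plinth_3_top 0.56 [0.577 0.38  0.045]
top tin_center 0.79 [0.594 0.532 0.018]
top tin_center 0.66 [0.555 0.243 0.098]
top plinth_4_top 0.77 [0.557 0.241 0.085]
side tall_spool_center 0.73 [0.426 0.139 0.064]
side plinth_1_top 0.96 [0.423 0.14  0.018]
side jar_center 0.76 [0.432 0.401 0.085]
side plinth_2_top 0.76 [0.43  0.402 0.034]
side short_spool_center 0.75 [0.573 0.381 0.09 ]
side plinth_3_top 0.76 [0.575 0.382 0.053]
side tin_center 0.77 [0.55  0.244 0.097]
side tin_center 0.73 [0.59  0.534 0.015]
side plinth_4_top 0.91 [0.554 0.248 0.09 ]
```

View pics/c11.png

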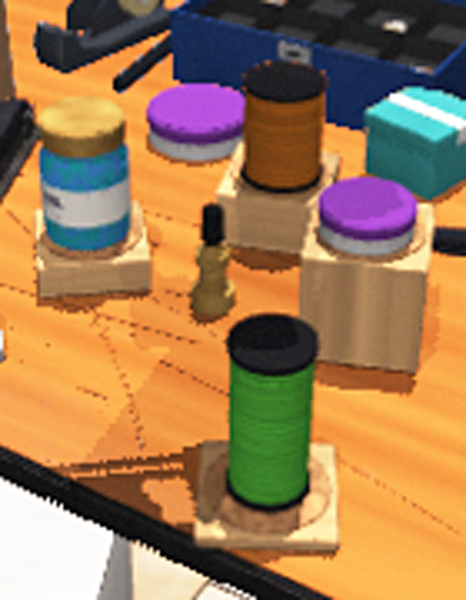

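All four pieces stand upright and centred on their plinths: green spool base at crop (270,487), jar (85,240), brown spool (285,185) and tin (366,240). The nozzle and tape measure haven't moved, so I hand in the job.

```bash
python3 -c "
from bench import r
print(r.close_job())"
```

```text
the job is handed in; nothing more can be done
None
```

The job is handed in at about 34 s of the 128 s allowed: by the last camera check all four pieces stand upright within about 5 mm of their plinth centres, the nozzle and tape measure were not touched, and the judge returned no verdict.

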